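# Dosing cup from behind the bottles

## Task

The green dosing cup is hemmed in at the back of the supplies crate by three bottles. First stand all three bottles upright on the dark drip tray, then fetch the cup and set it upright in the middle of the scale's round pan, and afterwards put each bottle back upright in the very compartment of the crate that it came from. Do not knock any bottle over, and leave the tin and the carton in the crate where they are.

Things in the scene. Friction and masses are not known exactly. Their poses are not given: they have to be found in the camera images.
- crate: magenta open crate, fixed, 156 (x) x 232 (y) x 48 mm high, walls and floor 4 mm. Six compartments, 72 x 72 mm, centres in its frame at x = 38 (back row) or -38 mm, y = -76, 0 or 76 mm; dividers reach 20 mm above the table. Cup: back middle; bottles, in any arrangement: back left, back right, front middle; tin and carton: front corners. Origin: centre of its underside
- bottle_blue: loose blue round bottle, white screw cap, 150 mm tall, about 0.25 kg, on the crate's floor. Origin: centre of its underside, z up. All bottles: body 56 mm in diameter up to 60 mm below the top, then a shoulder narrowing to a 24 mm neck that begins 34 mm below the top; the cap, 28 mm in diameter, is the topmost 24 mm and the place to grip
- bottle_white: loose white round bottle with a red screw cap and a grey label, 142 mm tall overall, otherwise as the blue one. Origin: centre of its underside
- bottle_yellow: loose yellow round bottle with a black screw cap, 134 mm tall overall, otherwise as the blue one. Origin: centre of its underside
- cup: loose green open dosing cup, mouth up, 65 mm tall, 52 mm in diameter at the foot and 60 mm at the rim, wall 3 mm, about 50 g. Origin: centre of its underside; z up through the mouth. It stands on the crate's floor in the back middle compartment
- tray: dark steel drip tray, fixed, 290 (x) x 130 (y) mm, rim 16 mm high, wall 4 mm, level floor 4 mm above the table with flat black lines on it; empty at the start. Origin: centre of its underside; its x axis runs along its length
- scale: white bench scale, fixed, 195 (x) x 150 (y) mm, with a black display strip at its -x end and a round steel pan 124 mm in diameter whose top is 44 mm above the table. Origin: on the table surface right below the centre of the pan
- tin: bystander: silver round tin with a copper coloured lid, 56 mm in diameter, 52 mm tall, in a front corner compartment of the crate. Origin: centre of its underside
- carton: bystander: small brown and green carton, 44 x 52 x 56 mm tall, in the other front corner compartment of the crate. Origin: centre of its underside
There are look-alikes about, which are no part of the job. Leave any orange look-alike of the bottle_yellow alone. Of the things that look like the bottle_blue, take the one that is nearest to the robot's base at the start.

How it is judged:
On the way, in this order (a step that is already met when the one before it is completed fails the run):
1. all three bottles stand released and upright on the drip tray, the cup still in its compartment (x of bottle_blue in the frame of tray between -0.12 and 0.12 m and y of bottle_blue in the frame of tray between -0.04 and 0.04 m and z of bottle_blue in the frame of tray between 0 and 0.012 m and angle between each of bottle_blue, bottle_white, bottle_yellow's own z axis and vertical below 0.1 rad and contact force between each of bottle_blue, bottle_white, bottle_yellow and the fingers below 0.05 N and x of bottle_white in the frame of tray between -0.12 and 0.12 m and y of bottle_white in the frame of tray between -0.04 and 0.04 m and z of bottle_white in the frame of tray between 0 and 0.012 m and x of bottle_yellow in the frame of tray between -0.12 and 0.12 m and y of bottle_yellow in the frame of tray between -0.04 and 0.04 m and z of bottle_yellow in the frame of tray between 0 and 0.012 m and distance of cup from where it was at the start of the episode below 0.03 m), for 0.2 s.
2. the cup stands released and upright in the middle of the scale's pan (horizontal distance between cup and scale below 0.015 m and z of cup in the frame of scale between 0.04 and 0.048 m and angle between cup's own z axis and vertical below 0.1 rad and contact force between cup and the fingers below 0.05 N and linear speed of cup below 0.02 m/s and angular speed of cup below 0.2 rad/s), for 0.2 s.
At the end, for the whole second after the job is handed in: The cup stands upright, released and at rest on the scale's pan, its centre within 15 mm of the pan's; each bottle stands upright, released and at rest in the compartment it started in, within 15 mm of where it stood at the start (all of step 2 and distance of each of bottle_blue, bottle_white, bottle_yellow from where it was at the start of the episode below 0.015 m and angle between each of bottle_blue, bottle_white, bottle_yellow's own z axis and vertical below 0.08 rad and contact force between each of bottle_blue, bottle_white, bottle_yellow and the fingers below 0.05 N and linear speed of each of bottle_blue, bottle_white, bottle_yellow below 0.02 m/s and angular speed of each of bottle_blue, bottle_white, bottle_yellow below 0.2 rad/s); the robot touches nothing.
It fails at once if a bottle is knocked over (leans more than about 35 degrees) (angle between any of bottle_blue, bottle_white, bottle_yellow's own z axis and vertical above 0.6 rad).
It fails at once if the tin or the carton is moved by more than 20 mm (distance of any of tin, carton from where it was at the start of the episode above 0.02 m).
It also fails if it takes over 144 s, if anything falls off the work surface, if the arm or the gripper's body presses on something with over 40 N, if the wrist force passes 120 N, or if a joint passes its speed limit or range.

## Robot

A 6-joint arm with a two-finger parallel gripper is mounted at the origin on the work surface. World frame = base frame: x ahead of the robot, y to its left, z up, the work surface at z = 0. Lengths are in m, angles in rad, forces in N, time in s.
With the tool pointing down it reaches from about 0.275 to 0.725 m from the base axis. Payload 15.9 kg.
Tool frame: the origin (TCP) lies midway between the tips of the shut fingers; the grasp point (between the pads) lies 19 mm behind it; z points along the fingers, y is the line along which they close (so a half turn about z gives the same grasp; the last joint's range is limited). The gripper opens to 85 mm and grips with 20 to 120 N. Pads are 22 mm wide; open, the fingers measure 114 mm over their backs; the gripper's body (76 mm by 85 mm) begins 54 mm behind the grasp point. The pads swing forward as they close: fully open they stand 13 mm farther back than shut.
Start: joints at [1.339, 0.213, -0.034, 1.323, 0, 1.571], TCP at [0.115, 0.487, 0.231] pointing down, gripper open.
Joint ranges: [-2.98, 2.98], [-0.74, 1.72], [-1.14, 1.35], [-2.1, 2.04], [-1.57, 1.44], [-3.14, 3.14]. Speed limits (rad/s): [1.89, 1.89, 2.39, 2.57, 3.14, 3.14].

## Interface

Orientations are given as a unit quaternion [x, y, z, w].
In Python, from workcell import manip gives the robot as it stands. The module is installed in compiled form; this text tells all that it offers.
- The arm moves only by the tool move_arm, never from a script. Its argument "plan" is a list that holds one entry, the list of rows, each a list of 6 numbers: the shift along the world's x, y, z in units of 25 mm (1.0 is 25 mm), then the turn, a rotation vector about the world's x, y, z in units of 8 degrees (1.0 is 8 degrees). In form: [[[tx, ty, tz, rx, ry, rz], ...]]. A call has 1 to 8 rows; each row shifts and turns the commanded pose from where the row before left it; what a row does not reach is not made up. A row lasts 1/8 s, in which the tool goes at most 62.5 mm and 10.7 degrees, less where a joint would pass 70% of its speed; a pose out of reach is approached as far as the arm can. A call is refused whole if a number of a shift passes 1 or a number of a turn 1, either way. A call with a gripper value outside its range is refused whole. "jaw" is the opening in per cent of the stroke, from 0 (shut) to 100 (fully open), set as the call begins (left out, the last holds). The fingers move at their own pace and stop on an object; "squeeze" is the grip in N (left out, the last holds). Time passes only in rows, so rows that do not move let the fingers close. It gives the time, the measured TCP pose, the force, the opening and the grip force at its end, in the units of the state.
- manip.get_obs(): the state, without advancing time (a new reading comes with each control period).
- manip.camera(name): name is "scene" or "top" or "wrist"; returns the picture (480x640x3 uint8, red, green, blue); there is no depth.
- manip.camera_model(name): a dict with "K" (3x3 intrinsics, pixels), "pose" (4x4, takes a point from camera to world coordinates). Camera axes: x right, y down, z forward; pixel columns grow to the right and rows downward; lengths in m; the calibration is good to about 2 mm. A picture is of the moment at which its call begins: read the wrist's pose just before it. camera_model takes no time and is no camera call; for the wrist camera it gives the pose at the moment of the call.
- manip.sign_off(): hands the job in; it is judged then, once.
The state is a dict: "clock": time; "joint_pos": joint angles; "qvel": joint speeds; "joint_torque": joint torques, N m; "position": TCP position; "tcp_rot": TCP orientation; "ft_force": force on the tool from outside, world axes, zero at the start; "wrist_torque": the same for the moment, N m; "grip_width": opening from 0.0 (shut) to 1.0 (fully open); "finger_force": force on a finger pad.
Only numpy, scipy, OpenCV 4.12 (cv2) and the standard library are available. Lean on these libraries where they do the work, as an engineer would, in place of code of your own. Each camera call takes 0.05 s, during which the arm holds its last target. There are 200 camera calls.

## Working session

There is one attempt and no reset: what is moved stays moved. The work goes in short steps, Python scripts to look and compute and a tool call to move; the robot and the scene stay as the last step left them, time stands still between calls to the robot, and variables do not carry over. Pictures are saved under pics/ and viewed, at most 14 in all, crops included, and the job is handed in when it is done.

Besides the shell and the picture viewer there is one more tool, called after "Emit:" as name(argument=value, ...), one argument or row to a line, values as JSON. move_arm: Moves the arm, as the interface text tells. Its arguments: {"type":"object","properties":{"plan":{"type":"array","items":{"type":"array","items":{"type":"array","items":{"type":"number"}}}},"jaw":{"type":"number"},"squeeze":{"type":"number"}},"required":["plan"]}

```bash
mkdir -p pics; cat > h.py <<'E'
import cv2,numpy as np
from workcell import manip
def snap(n,f):
    m=manip.camera_model(n); im=manip.camera(n); cv2.imwrite(f'pics/{f}.png',im[:,:,::-1]); np.savez(f'pics/{f}.npz',K=m['K'],P=m['pose']); return im
def pix(f,u,v,z):
    d=np.load(f'pics/{f}.npz');K,P=d['K'],np.array(d['P'])
    r=P[:3,:3]@np.linalg.inv(K)@[u,v,1]; return P[:3,3]+r*(z-P[2,3])/r[2]
def proj(f,p):
    d=np.load(f'pics/{f}.npz');K,P=d['K'],np.array(d['P'])
    q=K@(P[:3,:3].T@(np.array(p)-P[:3,3])); return q[:2]/q[2]
E
python3 - <<'E'
from h import *
snap('top','t1');snap('scene','s1');print(manip.get_obs())
for n in('top','scene','wrist'):
    m=manip.camera_model(n);print(n,np.round(m['K'],1).tolist(),np.round(m['pose'],3).tolist())
E
```

```text
{'clock': 0.1, 'joint_pos': array([ 1.33901265e+00,  2.13318245e-01, -3.49619296e-02,  1.32352017e+00,
        9.05419667e-06,  1.57080516e+00]), 'qvel': array([ 0.00085802, -0.00189617,  0.00037693, -0.00066357, -0.0007476 ,
       -0.00119554]), 'joint_torque': array([ 1.49606407e-03, -6.87245965e+01,  4.87807488e+01,  1.19530593e-02,
        4.39433313e-05,  9.86362352e-06]), 'position': array([0.11478458, 0.48633501, 0.23087367]), 'tcp_rot': array([ 1.15636963e-01,  9.93291418e-01, -4.98120650e-04, -6.25433999e-05]), 'ft_force': array([0.0822726 , 0.28482925, 0.32633048]), 'wrist_torque': array([-0.0168321 ,  0.00329901, -0.02658902]), 'finger_force': 0.0, 'grip_width': 0.999218058021505}
top [[506.7, 0.0, 326.4], [0.0, 506.7, 240.8], [0.0, 0.0, 1.0]] [[0.015, -0.997, 0.073, 0.527], [-1.0, -0.014, 0.011, -0.016], [-0.01, -0.073, -0.997, 0.969], [0.0, 0.0, 0.0, 1.0]]
scene [[440.9, 0.0, 323.2], [0.0, 440.9, 246.7], [0.0, 0.0, 1.0]] [[0.594, 0.678, -0.433, 0.986], [0.805, -0.509, 0.306, -0.284], [-0.013, -0.53, -0.848, 0.832], [0.0, 0.0, 0.0, 1.0]]
wrist [[389.3, 0.0, 318.6], [0.0, 389.3, 245.5], [0.0, 0.0, 1.0]] [[0.229, 0.927, 0.297, 0.039], [0.973, -0.218, -0.071, 0.504], [-0.001, 0.306, -0.952, 0.373], [0.0, 0.0, 0.0, 1.0]]
```

View pics/t1.png

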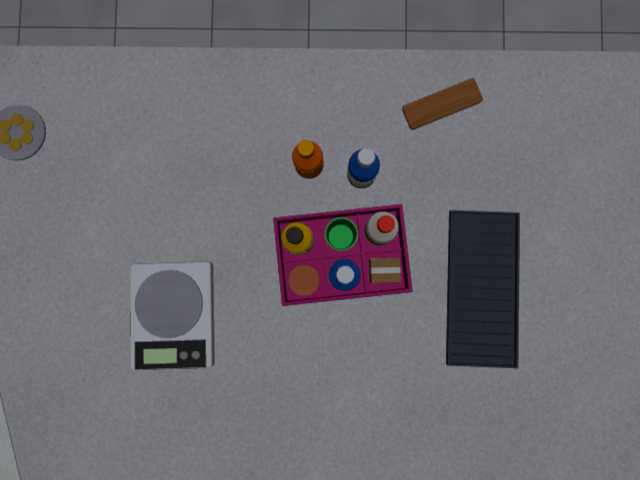

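View pics/s1.png

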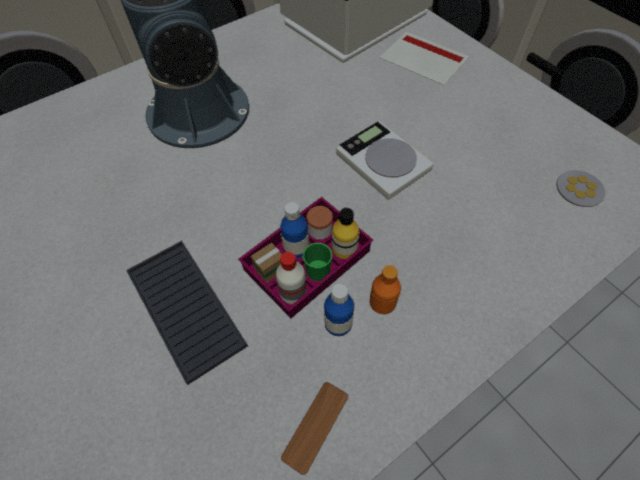

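The top view shows the crate around (343,255) with yellow (297,237) back left, white with a red cap (383,228) back right, blue (345,274) front middle and the cup (341,234). The tray is at (483,288) and the scale pan at (169,303). The look-alikes are behind the crate: a blue one at (364,167) and an orange one at (308,158).

```bash
python3 - <<'E'
from h import *
im=cv2.imread('pics/t1.png');h=cv2.cvtColor(im,cv2.COLOR_BGR2HSV)
def blob(lo,hi,roi,name,z):
    m=cv2.inRange(h,lo,hi);k=np.zeros_like(m);x0,y0,x1,y1=roi;k[y0:y1,x0:x1]=m[y0:y1,x0:x1]
    p=cv2.findNonZero(k);r=cv2.minAreaRect(p);b=cv2.boxPoints(r)
    W=np.array([pix('t1',u,v,z)[:2] for u,v in b]);c=pix('t1',*r[0],z)
    e=np.diff(np.vstack([W,W[:1]]),axis=0)
    print(name,r[0],np.round(c,4),'edges',np.round(np.hypot(*e.T),3),'ang',np.round(np.degrees(np.arctan2(e[:,1],e[:,0])),1))
blob((140,80,40),(175,255,255),(260,190,425,320),'crate',.046)
blob((0,0,0),(180,255,60),(435,200,535,380),'tray',.014)
blob((0,0,0),(180,60,60),(280,225,306,247),'blackcap',.138)
blob((0,150,150),(8,255,255),(370,210,400,240),'redcap',.146)
blob((0,0,170),(180,80,255),(330,258,360,290),'whitecap',.154)
blob((50,100,40),(75,255,255),(320,210,365,255),'cup',.069)
k=cv2.HoughCircles(cv2.cvtColor(im[250:350,125:215],cv2.COLOR_BGR2GRAY),3,1,50,param1=80,param2=15,minRadius=28,maxRadius=40)
print(k); 
for c in k[0]: print(pix('t1',c[0]+125,c[1]+250,.044), 'r',c[2])
for q in((130,263),(211,261),(213,366),(131,369)): print(q,np.round(pix('t1',*q,.04),4))
E
```

```text
crate (342.158935546875, 254.4829864501953) [ 0.5693 -0.0347  0.046 ] edges [0.241 0.162 0.238 0.162] ang [ -83.1 -173.7   96.9    7.4]
tray (482.26885986328125, 288.91986083984375) [ 0.5101 -0.2981  0.014 ] edges [0.29  0.134 0.29  0.131] ang [ -0.8 -89.9 178.6  90.3]
blackcap (294.0, 234.5) [0.5968 0.0468 0.138 ] edges [0.023 0.025 0.023 0.025] ang [ -89.2 -178.9   90.8    1.2]Traceback (most recent call last):
  File "<stdin>", line 12, in <module>
  File "<stdin>", line 5, in blob
cv2.error: OpenCV(4.12.0) /io/opencv/modules/imgproc/src/convhull.cpp:143: error: (-215:Assertion failed) total >= 0 && (depth == CV_32F || depth == CV_32S) in function 'convexHull'
```

```bash
python3 - <<'E'
from h import *
im=cv2.imread('pics/t1.png');h=cv2.cvtColor(im,cv2.COLOR_BGR2HSV)
def blob(lo,hi,roi,name,z):
    m=cv2.inRange(h,lo,hi);k=np.zeros_like(m);x0,y0,x1,y1=roi;k[y0:y1,x0:x1]=m[y0:y1,x0:x1]
    n,l,s,c=cv2.connectedComponentsWithStats(k)
    if n<2: print(name,'none');return
    i=1+np.argmax(s[1:,4]); print(name,s[i],c[i],np.round(pix('t1',*c[i],z),4))
h[:,:,0]=(h[:,:,0]+20)%180
blob((10,160,60),(32,255,255),(370,210,400,240),'redcap',.146)
blob((0,0,0),(180,120,60),(280,225,306,247),'blackcap',.138)
blob((0,0,120),(180,100,255),(330,258,360,290),'whitecap',.154)
blob((60,100,40),(105,255,255),(320,210,365,255),'cup',.06)
k=cv2.HoughCircles(cv2.cvtColor(im[250:350,125:215],cv2.COLOR_BGR2GRAY),3,1,50,param1=60,param2=10,minRadius=28,maxRadius=40)
if k is not None:
 for c in k[0]: print(c,pix('t1',c[0]+125,c[1]+250,.044))
print(np.round(pix('t1',169,303.5,.044),4))
for q in((130,263),(211,261),(213,366),(131,369)): print(q,np.round(pix('t1',*q,.04),4))
c=np.array([.5695,-.0347]);a=np.radians(7);R=np.array([[np.cos(a),-np.sin(a)],[np.sin(a),np.cos(a)]])
for p in((38,76),(38,0),(38,-76),(-38,0),(-38,76),(-38,-76)):print(p,np.round(c+R@np.array(p)/1e3,4))
E
```

```text
redcap [377 216  18  17 223] [385.51569507 223.60986547] [ 0.616  -0.1027  0.146 ]
blackcap [287 227  15  17 202] [294.03960396 234.83168317] [0.5963 0.0468 0.138 ]
whitecap [337 266  17  18 233] [345.0472103  274.18025751] [ 0.5328 -0.0375  0.154 ]
cup [325 217  33  33 704] [340.76136364 234.92045455] [ 0.6039 -0.0315  0.06  ]
[42.5 54.5 33.8] [0.47383956 0.28174972 0.044     ]
[0.4757 0.2791 0.044 ]
(130, 263) [0.5484 0.3551 0.04  ]
(211, 261) [0.5542 0.2059 0.04  ]
(213, 366) [0.3644 0.1963 0.04  ]
(131, 369) [0.3566 0.345  0.04  ]
(38, 76) [0.598  0.0454]
(38, 0) [ 0.6072 -0.0301]
(38, -76) [ 0.6165 -0.1055]
(-38, 0) [ 0.5318 -0.0393]
(-38, 76) [0.5225 0.0361]
(-38, -76) [ 0.541  -0.1148]
```

Emit:
move_arm(
  plan=[
    [[0.835, -0.98, 0, 0, 0, 0.106], [0.835, -0.98, 0, 0, 0, 0.106], [0.835, -0.98, 0, 0, 0, 0.106], [0.835, -0.98, 0, 0, 0, 0.106], [0.835, -0.98, 0, 0, 0, 0.106], [0.835, -0.98, 0, 0, 0, 0.106], [0.835, -0.98, 0, 0, 0, 0.106], [0.835, -0.98, 0, 0, 0, 0.106]],
  ],
  jaw=70,
)

```text
clock: 1.1
position: [0.2823, 0.2897, 0.2311]
tcp_rot: [0.056, 0.998, -0.0, -0.0]
ft_force: [0.5, -0.0, 0.2]
grip_width: 0.698
finger_force: 0.0
```

Emit:
move_arm(
  plan=[
    [[0.835, -0.98, 0, 0, 0, 0.106], [0.835, -0.98, 0, 0, 0, 0.106], [0.835, -0.98, 0, 0, 0, 0.106], [0.835, -0.98, 0, 0, 0, 0.106], [0.835, -0.98, 0, 0, 0, 0.106], [0.835, -0.98, 0, 0, 0, 0.106], [0.835, -0.98, 0, 0, 0, 0.106], [0.835, -0.98, 0, 0, 0, 0.106]],
  ],
)

```text
clock: 2.1
position: [0.4493, 0.0937, 0.2311]
tcp_rot: [-0.003, 1.0, -0.0, -0.0]
ft_force: [0.5, 0.3, 0.5]
grip_width: 0.7
finger_force: 0.0
```

Emit:
move_arm(
  plan=[
    [[0.835, -0.98, 0, 0, 0, 0.106], [0.835, -0.98, 0, 0, 0, 0.106], [0.835, -0.98, 0, 0, 0, 0.106], [0.835, -0.98, 0, 0, 0, 0.106], [0.835, -0.98, 0, 0, 0, 0.106], [0.835, -0.98, 0, 0, 0, 0.106], [0.835, -0.98, 0, 0, 0, 0.106], [0.835, -0.98, 0, 0, 0, 0.106]],
  ],
)

```text
clock: 3.1
position: [0.6163, -0.1022, 0.2309]
tcp_rot: [-0.062, 0.998, 0.0, -0.0]
ft_force: [0.8, 1.3, -0.2]
grip_width: 0.7
finger_force: 0.0
```

```bash
python3 - <<'E'
from h import *
snap('wrist','w1');o=manip.get_obs();print(o['clock'],o['position'],o['tcp_rot'],o['joint_pos'])
E
```

```text
3.15 [ 0.61773531 -0.10484236  0.2300628 ] [-6.15528042e-02  9.98103668e-01 -3.15173784e-04 -4.70169647e-04] [-1.67701675e-01  4.89629013e-01  3.55035952e-01  1.43697572e+00
 -8.27578835e-04 -2.90884852e-01]
```

View pics/w1.png

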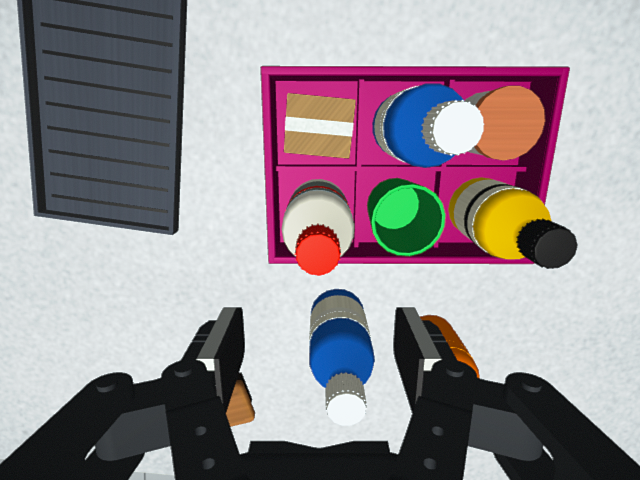

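The wrist view has image up towards the base: red cap at (318,254), blue's white cap (459,127), black cap (551,245), cup mouth (408,219).

```bash
python3 - <<'E'
from h import *
for n,u,v,z in(('red',318,254,.146),('blue',461,126,.154),('blk',552,245,.138),('cup',408,219,.069),('c1',263,67,.048),('c2',568,68,.048),('c3',268,262,.048),('trayA',178,234,.016),('trayB',36,214,.016)):print(n,np.round(pix('w1',u,v,z),4))
E
```

```text
red [ 0.6162 -0.1034  0.146 ]
blue [ 0.5318 -0.0364  0.154 ]
blk [0.5947 0.0434 0.138 ]
cup [ 0.6042 -0.0321  0.069 ]
c1 [ 0.505  -0.1596  0.048 ]
c2 [0.4768 0.072  0.048 ]
c3 [ 0.6627 -0.1424  0.048 ]
trayA [ 0.6572 -0.2329  0.016 ]
trayB [ 0.654  -0.3652  0.016 ]
```

Emit:
move_arm(
  plan=[
    [[-0.05, 0.04, -0.65, 0, 0, 0], [0, 0, -0.65, 0, 0, 0], [0, 0, -0.65, 0, 0, 0], [0, 0, -0.65, 0, 0, 0], [0, 0, -0.65, 0, 0, 0], [0, 0, -0.65, 0, 0, 0], [0, 0, -0.65, 0, 0, 0], [0, 0, 0, 0, 0, 0]],
  ],
)

```text
clock: 4.15
position: [0.6138, -0.1002, 0.1162]
tcp_rot: [-0.062, 0.998, 0.0, -0.001]
ft_force: [0.4, 0.7, 0.3]
grip_width: 0.7
finger_force: 0.0
```

Emit:
move_arm(
  plan=[
    [[0, 0, 0, 0, 0, 0], [0, 0, 0, 0, 0, 0], [0, 0, 0, 0, 0, 0], [0, 0, 0, 0, 0, 0], [0, 0, 0, 0, 0, 0]],
  ],
  jaw=0,
  squeeze=50,
)

```text
clock: 4.78
position: [0.6152, -0.1007, 0.1185]
tcp_rot: [-0.062, 0.998, -0.0, 0.001]
ft_force: [0.3, -1.5, 6.7]
grip_width: 0.308
finger_force: 49.5
```

Emit:
move_arm(
  plan=[
    [[0, 0, 0.83, 0, 0, 0], [0, 0, 0.83, 0, 0, 0], [0, 0, 0.83, 0, 0, 0], [0, 0, 0.83, 0, 0, 0], [-0.15, -0.6, 0, 0, 0, 0], [-0.15, -0.9, 0, 0, 0, 0], [-0.15, -0.9, 0, 0, 0, 0], [-0.15, -0.9, 0, 0, 0, 0]],
  ],
)

```text
clock: 5.78
position: [0.5989, -0.1849, 0.1999]
tcp_rot: [-0.061, 0.998, 0.0, -0.0]
ft_force: [0.8, -0.1, -2.1]
grip_width: 0.308
finger_force: 49.6
```

Emit:
move_arm(
  plan=[
    [[-0.15, -0.9, 0, 0, 0, 0], [-0.15, -0.9, 0, 0, 0, 0], [-0.15, -0.9, 0, 0, 0, 0], [-0.15, -0.9, 0, 0, 0, 0], [0, -0.6, 0, 0, 0, 0], [0, -0.3, 0, 0, 0, 0], [0, 0, 0, 0, 0, 0], [0, 0, 0, 0, 0, 0]],
  ],
)

```text
clock: 6.78
position: [0.5848, -0.2948, 0.2006]
tcp_rot: [-0.062, 0.998, 0.0, 0.0]
ft_force: [-0.1, 0.2, -2.0]
grip_width: 0.311
finger_force: 49.5
```

```bash
python3 - <<'E'
from h import *
snap('scene','s2');o=manip.get_obs();print(o['clock'],o['position'],o['tcp_rot'],o['ft_force'])
E
```

```text
6.825 [ 0.58479746 -0.29474392  0.20064397] [-6.20515843e-02  9.98072942e-01  4.47909910e-05  3.82836514e-05] [ 0.09164617  0.68859273 -2.09595241]
```

View pics/s2.png

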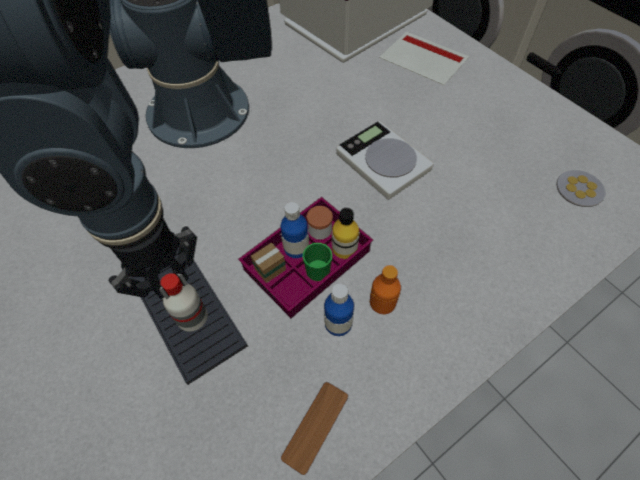

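The white bottle hangs upright at (183,300) above the tray, and its compartment is empty.

Emit:
move_arm(
  plan=[
    [[0, -0.1, -0.8, 0, 0, 0], [0, 0, -0.8, 0, 0, 0], [0, 0, -0.7, 0, 0, 0], [0, 0, -0.5, 0, 0, 0], [0, 0, -0.3, 0, 0, 0], [0, 0, -0.2, 0, 0, 0], [0, 0, 0, 0, 0, 0], [0, 0, 0, 0, 0, 0]],
  ],
)

```text
clock: 7.82
position: [0.5848, -0.298, 0.1184]
tcp_rot: [-0.062, 0.998, -0.0, 0.0]
ft_force: [0.9, -0.1, -0.4]
grip_width: 0.309
finger_force: 49.7
```

Emit:
move_arm(
  plan=[
    [[0, 0, 0, 0, 0, 0], [0, 0, 0, 0, 0, 0], [0, 0, 0, 0, 0, 0], [0, 0, 0.7, 0, 0, 0], [0, 0, 0.9, 0, 0, 0], [0, 0, 0.9, 0, 0, 0], [-0.3, 0.9, 0.9, 0, 0, 0], [-0.3, 0.9, 0.6, 0, 0, 0]],
  ],
  jaw=70,
)

```text
clock: 8.82
position: [0.5696, -0.2526, 0.219]
tcp_rot: [-0.061, 0.998, -0.0, 0.0]
ft_force: [-0.5, -0.3, -0.7]
grip_width: 0.704
finger_force: 0.0
```

Emit:
move_arm(
  plan=[
    [[-0.19, 0.97, 0, 0, 0, 0], [-0.19, 0.97, 0, 0, 0, 0], [-0.19, 0.97, 0, 0, 0, 0], [-0.19, 0.97, 0, 0, 0, 0], [-0.19, 0.97, 0, 0, 0, 0], [-0.19, 0.97, 0, 0, 0, 0], [-0.19, 0.97, 0, 0, 0, 0], [-0.19, 0.97, 0, 0, 0, 0]],
  ],
)

```text
clock: 9.82
position: [0.5314, -0.0581, 0.2182]
tcp_rot: [-0.062, 0.998, -0.0, 0.0]
ft_force: [0.3, -0.1, 0.1]
grip_width: 0.699
finger_force: 0.0
```

Emit:
move_arm(
  plan=[
    [[0, 0.6, 0, 0, 0, 0], [0, 0.26, 0, 0, 0, 0], [0, 0, 0, 0, 0, 0], [0, 0, -0.9, 0, 0, 0], [0, 0, -0.9, 0, 0, 0], [0, 0, -0.9, 0, 0, 0], [0, 0, -0.6, 0, 0, 0], [0, 0, -0.46, 0, 0, 0]],
  ],
)

```text
clock: 10.82
position: [0.5317, -0.0378, 0.1235]
tcp_rot: [-0.061, 0.998, -0.0, -0.0]
ft_force: [-0.6, 0.4, 0.3]
grip_width: 0.705
finger_force: 0.0
```

Emit:
move_arm(
  plan=[
    [[0, 0, 0, 0, 0, 0], [0, 0, 0, 0, 0, 0], [0, 0, 0, 0, 0, 0], [0, 0, 0, 0, 0, 0], [0, 0, 0.83, 0, 0, 0], [0, 0, 0.83, 0, 0, 0], [0, 0, 0.83, 0, 0, 0], [0, 0, 0.83, 0, 0, 0]],
  ],
  jaw=0,
)

```text
clock: 11.82
position: [0.5314, -0.0374, 0.2076]
tcp_rot: [-0.062, 0.998, -0.0, -0.0]
ft_force: [0.1, 0.1, -3.6]
grip_width: 0.315
finger_force: 49.5
```

Emit:
move_arm(
  plan=[
    [[-0.1, -0.6, 0, 0, 0, 0], [-0.1, -0.9, 0, 0, 0, 0], [-0.1, -1, 0, 0, 0, 0], [-0.1, -1, 0, 0, 0, 0], [-0.1, -1, 0, 0, 0, 0], [-0.1, -1, 0, 0, 0, 0], [-0.1, -1, 0, 0, 0, 0], [-0.1, -1, 0, 0, 0, 0]],
  ],
)

```text
clock: 12.82
position: [0.5107, -0.2263, 0.2059]
tcp_rot: [-0.061, 0.998, 0.0, -0.001]
ft_force: [1.0, 0.2, -2.2]
grip_width: 0.311
finger_force: 49.6
```

Emit:
move_arm(
  plan=[
    [[-0.07, -1, 0, 0, 0, 0], [0, -1, 0, 0, 0, 0], [0, -0.6, 0, 0, 0, 0], [0, -0.3, 0, 0, 0, 0], [0, 0, 0, 0, 0, 0], [0, 0, 0, 0, 0, 0], [0, 0, -0.8, 0, 0, 0], [0, 0, -0.8, 0, 0, 0]],
  ],
)

```text
clock: 13.82
position: [0.5101, -0.2967, 0.1668]
tcp_rot: [-0.062, 0.998, -0.0, 0.0]
ft_force: [-0.8, -0.3, -3.0]
grip_width: 0.312
finger_force: 49.7
```

Emit:
move_arm(
  plan=[
    [[0, 0, -0.7, 0, 0, 0], [0, 0, -0.5, 0, 0, 0], [0, 0, -0.3, 0, 0, 0], [0, 0, -0.2, 0, 0, 0], [0, 0, 0, 0, 0, 0], [0, 0, 0, 0, 0, 0]],
  ],
)

```text
clock: 14.58
position: [0.51, -0.2975, 0.1248]
tcp_rot: [-0.062, 0.998, -0.0, 0.0]
ft_force: [0.1, -0.2, -2.0]
grip_width: 0.308
finger_force: 49.8
```

Emit:
move_arm(
  plan=[
    [[0, 0, 0, 0, 0, 0], [0, 0, 0, 0, 0, 0], [0, 0, 0, 0, 0, 0], [0, 0, 0.7, 0, 0, 0], [0, 0, 0.9, 0, 0, 0], [0, 0, 0.9, 0, 0, 0], [0.25, 0.9, 0.9, 0, 0, 0], [0.25, 1, 0.3, 0, 0, 0]],
  ],
  jaw=70,
)

```text
clock: 15.58
position: [0.5229, -0.2498, 0.2185]
tcp_rot: [-0.061, 0.998, -0.0, 0.001]
ft_force: [0.3, -0.4, 0.7]
grip_width: 0.701
finger_force: 0.0
```

Emit:
move_arm(
  plan=[
    [[0.245, 0.98, 0, 0, 0, 0], [0.245, 0.98, 0, 0, 0, 0], [0.245, 0.98, 0, 0, 0, 0], [0.245, 0.98, 0, 0, 0, 0], [0.245, 0.98, 0, 0, 0, 0], [0.245, 0.98, 0, 0, 0, 0], [0.245, 0.98, 0, 0, 0, 0], [0.245, 0.98, 0, 0, 0, 0]],
  ],
)

```text
clock: 16.58
position: [0.5715, -0.0531, 0.2171]
tcp_rot: [-0.062, 0.998, -0.0, 0.0]
ft_force: [0.7, 0.2, -1.0]
grip_width: 0.702
finger_force: 0.0
```

Emit:
move_arm(
  plan=[
    [[0.245, 0.98, 0, 0, 0, 0], [0.245, 0.98, 0, 0, 0, 0], [0.245, 0.98, 0, 0, 0, 0], [0.245, 0.6, 0, 0, 0, 0], [0, 0.36, 0, 0, 0, 0], [0, 0, 0, 0, 0, 0], [0, 0, -0.8, 0, 0, 0], [0, 0, -0.8, 0, 0, 0]],
  ],
)

```text
clock: 17.58
position: [0.5959, 0.0428, 0.1768]
tcp_rot: [-0.061, 0.998, -0.0, 0.0]
ft_force: [-0.3, -0.5, -0.3]
grip_width: 0.701
finger_force: 0.0
```

Emit:
move_arm(
  plan=[
    [[0, 0, -0.8, 0, 0, 0], [0, 0, -0.8, 0, 0, 0], [0, 0, -0.6, 0, 0, 0], [0, 0, -0.4, 0, 0, 0], [0, 0, -0.16, 0, 0, 0], [0, 0, 0, 0, 0, 0], [0, 0, 0, 0, 0, 0]],
  ],
)

```text
clock: 18.45
position: [0.5962, 0.0436, 0.1086]
tcp_rot: [-0.062, 0.998, -0.0, 0.0]
ft_force: [-0.4, -0.3, -0.0]
grip_width: 0.698
finger_force: 0.0
```

Emit:
move_arm(
  plan=[
    [[0, 0, 0, 0, 0, 0], [0, 0, 0, 0, 0, 0], [0, 0, 0, 0, 0, 0], [0, 0, 0, 0, 0, 0], [0, 0, 0.83, 0, 0, 0], [0, 0, 0.83, 0, 0, 0], [0, 0, 0.83, 0, 0, 0], [0, 0, 0.83, 0, 0, 0]],
  ],
  jaw=0,
)

```text
clock: 19.45
position: [0.5955, 0.0434, 0.1912]
tcp_rot: [-0.062, 0.998, -0.0, -0.001]
ft_force: [-0.3, 1.1, -2.7]
grip_width: 0.314
finger_force: 49.9
```

Emit:
move_arm(
  plan=[
    [[-0.5, -0.6, 0, 0, 0, 0], [-0.8, -0.9, 0, 0, 0, 0], [-0.8, -1, 0, 0, 0, 0], [-0.8, -1, 0, 0, 0, 0], [-0.8, -1, 0, 0, 0, 0], [-0.8, -1, 0, 0, 0, 0], [-0.8, -1, 0, 0, 0, 0], [-0.7, -1, 0, 0, 0, 0]],
  ],
)

```text
clock: 20.45
position: [0.4447, -0.1447, 0.1908]
tcp_rot: [-0.062, 0.998, -0.0, -0.0]
ft_force: [-0.0, -0.0, -2.3]
grip_width: 0.312
finger_force: 49.9
```

Emit:
move_arm(
  plan=[
    [[-0.4, -1, 0, 0, 0, 0], [-0.04, -1, 0, 0, 0, 0], [0, -1, 0, 0, 0, 0], [0, -1, 0, 0, 0, 0], [0, -1, 0, 0, 0, 0], [0, -0.8, 0, 0, 0, 0], [0, -0.37, 0, 0, 0, 0], [0, 0, 0, 0, 0, 0]],
  ],
)

```text
clock: 21.45
position: [0.4347, -0.2982, 0.1908]
tcp_rot: [-0.061, 0.998, 0.0, -0.0]
ft_force: [0.2, 0.3, -3.0]
grip_width: 0.313
finger_force: 49.7
```

Emit:
move_arm(
  plan=[
    [[0, 0, -0.8, 0, 0, 0], [0, 0, -0.8, 0, 0, 0], [0, 0, -0.7, 0, 0, 0], [0, 0, -0.5, 0, 0, 0], [0, 0, -0.3, 0, 0, 0], [0, 0, -0.2, 0, 0, 0], [0, 0, 0, 0, 0, 0], [0, 0, 0, 0, 0, 0]],
  ],
)

```text
clock: 22.45
position: [0.435, -0.2982, 0.1088]
tcp_rot: [-0.062, 0.998, -0.0, 0.0]
ft_force: [-0.4, -0.5, -3.4]
grip_width: 0.313
finger_force: 50.0
```

Emit:
move_arm(
  plan=[
    [[0, 0, -0.03, 0, 0, 0], [0, 0, 0, 0, 0, 0], [0, 0, 0, 0, 0, 0], [0, 0, 0.7, 0, 0, 0], [0, 0, 0.9, 0, 0, 0], [0, 0, 0.9, 0, 0, 0], [0.1, 0.9, 0.9, 0, 0, 0], [0.3, 1, 0.3, 0, 0, 0]],
  ],
  jaw=70,
)

```text
clock: 23.45
position: [0.4453, -0.2506, 0.2017]
tcp_rot: [-0.061, 0.998, -0.001, 0.001]
ft_force: [0.8, -0.5, -0.6]
grip_width: 0.701
finger_force: 0.0
```

Emit:
move_arm(
  plan=[
    [[0.6, 1, 0, 0, 0, 0], [0.7, 1, 0, 0, 0, 0], [0.8, 1, 0, 0, 0, 0], [0.8, 1, 0, 0, 0, 0], [0.8, 1, 0, 0, 0, 0], [0.8, 1, 0, 0, 0, 0], [0.8, 1, 0, 0, 0, 0], [0.6, 0.9, 0, 0, 0, 0]],
  ],
  jaw=100,
)

```text
clock: 24.45
position: [0.593, -0.0521, 0.2002]
tcp_rot: [-0.062, 0.998, 0.0, 0.0]
ft_force: [-0.5, -0.1, 0.3]
grip_width: 1.001
finger_force: 0.0
```

```bash
python3 - <<'E'
from h import *
a=snap('scene','s3');b=snap('wrist','w3');o=manip.get_obs();print(o['clock'],o['position'])
cv2.imwrite('pics/c3.png',np.hstack([cv2.resize(a,(400,300)),cv2.resize(b,(400,300))])[:,:,::-1])
E
```

```text
24.55 [ 0.59338489 -0.05117872  0.19993966]
```

View pics/c3.png

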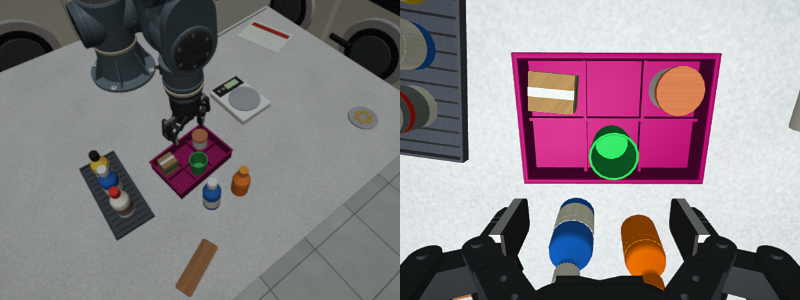

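All three bottles stand upright on the tray (96,160), (107,178), (118,202). The cup's mouth is at (614,157), which is wrist pixel (342,251).

```bash
python3 - <<'E'
from h import *
im=cv2.imread('pics/w3.png');h=cv2.cvtColor(im,cv2.COLOR_BGR2HSV)
m=cv2.inRange(h,(45,100,40),(80,255,255));m[320:]=0
e=cv2.fitEllipse(max(cv2.findContours(m,0,1)[0],key=cv2.contourArea));print(e,pix('w3',*e[0],.067),pix('w3',342,251,.069))
print('crate',pix('w3',(513-400)*1.6,54*1.6,.048),pix('w3',(720-400)*1.6,53*1.6,.048),pix('w3',(525-400)*1.6,182*1.6,.048),pix('w3',(703-400)*1.6,182*1.6,.048))
E
```

```text
((341.2164611816406, 245.7406463623047), (77.42145538330078, 86.15065002441406), 170.629150390625) [ 0.60212911 -0.03254622  0.067     ] [ 0.60547958 -0.03159223  0.069     ]
crate [ 0.50596777 -0.15884742  0.048     ] [0.47588415 0.07120967 0.048     ] [ 0.66149962 -0.1404131   0.048     ] [0.63229495 0.0925254  0.048     ]
```

Emit:
move_arm(
  plan=[
    [[0.46, 0.78, 0, 0, 0, 0], [0, 0, 0, 0, 0, 0], [0, 0, -0.9, 0, 0, 0], [0, 0, -0.9, 0, 0, 0], [0, 0, -0.9, 0, 0, 0], [0, 0, -0.9, 0, 0, 0], [0, 0, -0.8, 0, 0, 0], [0, 0, -0.8, 0, 0, 0]],
  ],
)

```text
clock: 25.55
position: [0.6037, -0.0341, 0.0698]
tcp_rot: [-0.061, 0.998, -0.0, 0.0]
ft_force: [-0.0, -0.0, 0.6]
grip_width: 0.999
finger_force: 0.0
```

Emit:
move_arm(
  plan=[
    [[0, 0, -0.6, 0, 0, 0], [0, 0, -0.4, 0, 0, 0], [0, 0, -0.12, 0, 0, 0], [0, 0, 0, 0, 0, 0], [0, 0, 0, 0, 0, 0]],
  ],
)

```text
clock: 26.18
position: [0.6043, -0.0336, 0.0429]
tcp_rot: [-0.062, 0.998, -0.0, 0.0]
ft_force: [-0.2, 0.8, 0.4]
grip_width: 1.001
finger_force: 0.0
```

Emit:
move_arm(
  plan=[
    [[0, 0, 0, 0, 0, 0], [0, 0, 0, 0, 0, 0], [0, 0, 0, 0, 0, 0], [0, 0, 0, 0, 0, 0]],
  ],
  jaw=0,
  squeeze=22,
)

```text
clock: 26.68
position: [0.6043, -0.0334, 0.0429]
tcp_rot: [-0.062, 0.998, 0.0, 0.001]
ft_force: [-0.1, 1.9, 5.9]
grip_width: 0.694
finger_force: 22.7
```

Emit:
move_arm(
  plan=[
    [[0, 0, 0.5, 0, 0, 0], [0, 0, 0.9, 0, 0, 0], [0, 0, 1, 0, 0, 0], [0, 0, 1, 0, 0, 0], [-0.3, 0.7, 0, 0, 0, 0], [-0.4, 0.9, 0, 0, 0, 0], [-0.4, 1, 0, 0, 0, 0], [-0.4, 1, 0, 0, 0, 0]],
  ],
)

```text
clock: 27.68
position: [0.5652, 0.0577, 0.1268]
tcp_rot: [-0.062, 0.998, 0.0, -0.0]
ft_force: [-0.4, 0.4, -0.1]
grip_width: 0.696
finger_force: 23.9
```

Emit:
move_arm(
  plan=[
    [[-0.4, 1, 0, 0, 0, 0], [-0.4, 1, 0, 0, 0, 0], [-0.4, 1, 0, 0, 0, 0], [-0.4, 1, 0, 0, 0, 0], [0, 0, 0, 0, 0, 0], [0, 0, 0, 0, 0, 0]],
  ],
)

```text
clock: 28.42
position: [0.526, 0.1563, 0.1271]
tcp_rot: [-0.062, 0.998, -0.0, -0.0]
ft_force: [-0.3, 0.8, 0.2]
grip_width: 0.694
finger_force: 24.0
```

```bash
python3 - <<'E'
from h import *
snap('wrist','w4');o=manip.get_obs();print(o['clock'],o['position'],o['grip_width'])
E
```

```text
28.475 [0.52619638 0.15605758 0.12711175] 0.6932584834093565
```

View pics/w4.png

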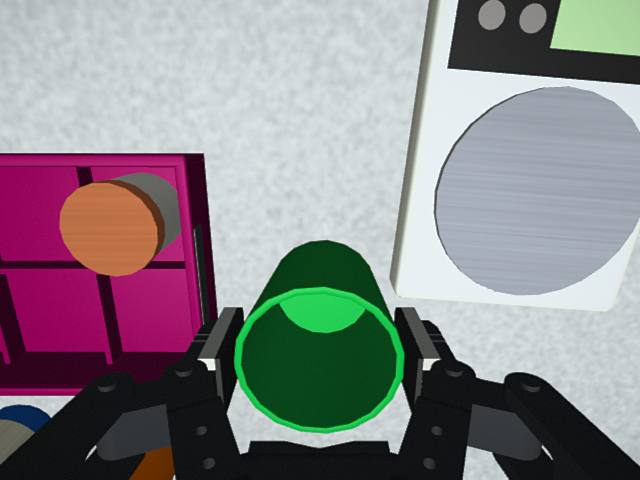

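The cup is held upright in the fingers, its rim centred at (320,361). The pan is to the right: left edge (435,205), bottom (525,295), top (562,87).

```bash
python3 - <<'E'
from h import *
from scipy.optimize import least_squares
im=cv2.imread('pics/w4.png').astype(int);g=im.sum(2)
m=((g>330)&(g<590)).astype(np.uint8);m[:80]=0;m[:, :420]=0
m=cv2.morphologyEx(m,cv2.MORPH_OPEN,np.ones((7,7)))
c=max(cv2.findContours(m,0,1)[0],key=cv2.contourArea)[:,0];print(cv2.boundingRect(c))
c=c[(c[:,0]<632)&(c[:,1]>84)]
W=np.array([pix('w4',u,v,.044)[:2] for u,v in c])
r=least_squares(lambda p:np.hypot(*(W-p[:2]).T)-.062,[.475,.28],loss='soft_l1',f_scale=.001);print(r.x,np.abs(r.fun).mean(),np.hypot(*(W-r.x).T)[::40].round(3))
print('cup',pix('w4',320,361,.154))
E
```

```text
(436, 87, 204, 208)
[0.47540209 0.28085091] 0.0008165609539574497 [0.062 0.061 0.061 0.062 0.062 0.062 0.061 0.061 0.061 0.061 0.06  0.061
 0.061]
cup [0.52608226 0.15602084 0.154     ]
```

Emit:
move_arm(
  plan=[
    [[-0.4, 0.9, 0, 0, 0, 0], [-0.4, 1, 0, 0, 0, 0], [-0.4, 1, 0, 0, 0, 0], [-0.4, 1, 0, 0, 0, 0], [-0.3, 0.7, 0, 0, 0, 0], [-0.13, 0.4, 0, 0, 0, 0], [0, 0, 0, 0, 0, 0], [0, 0, -0.5, 0, 0, 0]],
  ],
)

```text
clock: 29.48
position: [0.4764, 0.2811, 0.115]
tcp_rot: [-0.061, 0.998, 0.0, 0.001]
ft_force: [1.2, -0.2, -0.5]
grip_width: 0.691
finger_force: 24.0
```

Emit:
move_arm(
  plan=[
    [[0, 0, -0.5, 0, 0, 0], [0, 0, -0.4, 0, 0, 0], [0, 0, -0.2, 0, 0, 0], [0, 0, -0.1, 0, 0, 0], [0, 0, -0.06, 0, 0, 0], [0, 0, 0, 0, 0, 0], [0, 0, 0, 0, 0, 0]],
  ],
)

```text
clock: 30.35
position: [0.4757, 0.2815, 0.0836]
tcp_rot: [-0.062, 0.998, 0.0, 0.0]
ft_force: [-0.9, -0.2, 0.5]
grip_width: 0.693
finger_force: 24.0
```

Emit:
move_arm(
  plan=[
    [[0, 0, 0, 0, 0, 0], [0, 0, 0, 0, 0, 0], [0, 0, 0, 0, 0, 0], [0, 0, 0, 0, 0, 0], [0, 0, 0.6, 0, 0, 0], [0, 0, 0.9, 0, 0, 0], [0, 0, 1, 0, 0, 0], [0, 0, 1, 0, 0, 0]],
  ],
  jaw=100,
)

```text
clock: 31.35
position: [0.4757, 0.2814, 0.1727]
tcp_rot: [-0.062, 0.998, 0.0, 0.0]
ft_force: [-0.2, 0.7, 0.4]
grip_width: 1.0
finger_force: 0.0
```

Emit:
move_arm(
  plan=[
    [[0, -0.4, 1, 0, 0, 0], [0, -0.8, 0.3, 0, 0, 0], [0, -1, 0, 0, 0, 0], [0, -1, 0, 0, 0, 0], [0, -1, 0, 0, 0, 0], [0, -1, 0, 0, 0, 0], [0, -1, 0, 0, 0, 0], [0, -1, 0, 0, 0, 0]],
  ],
)

```text
clock: 32.35
position: [0.475, 0.0997, 0.2031]
tcp_rot: [-0.061, 0.998, -0.0, -0.0]
ft_force: [0.7, 0.6, 0.0]
grip_width: 1.003
finger_force: 0.0
```

```bash
python3 - <<'E'
from h import *
a=snap('top','t5');b=snap('scene','s5');o=manip.get_obs();print(o['clock'],o['position'])
cv2.imwrite('pics/c5.png',np.hstack([a[180:400,100:540],b[80:300,280:480]])[:,:,::-1])
E
```

```text
32.45 [0.47510803 0.09886146 0.20320845]
```

View pics/c5.png

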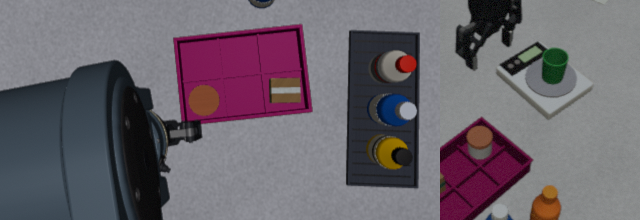

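The cup stands upright in the middle of the pan at (555,70), and the three bottles stand on the tray at (390,65), (390,110), (388,152).

Emit:
move_arm(
  plan=[
    [[-0.1, -1, 0, 0, 0, 0], [-0.1, -1, 0, 0, 0, 0], [-0.1, -1, 0, 0, 0, 0], [-0.1, -1, 0, 0, 0, 0], [-0.1, -1, 0, 0, 0, 0], [-0.1, -1, 0, 0, 0, 0], [-0.1, -1, 0, 0, 0, 0], [-0.1, -1, 0, 0, 0, 0]],
  ],
  jaw=70,
)

```text
clock: 33.45
position: [0.4551, -0.0994, 0.2031]
tcp_rot: [-0.062, 0.998, 0.0, -0.0]
ft_force: [0.0, 0.2, -0.0]
grip_width: 0.701
finger_force: 0.0
```

Emit:
move_arm(
  plan=[
    [[-0.1, -1, 0, 0, 0, 0], [-0.1, -1, 0, 0, 0, 0], [-0.1, -1, 0, 0, 0, 0], [-0.1, -1, 0, 0, 0, 0], [-0.1, -1, 0, 0, 0, 0], [-0.1, -1, 0, 0, 0, 0], [-0.1, -1, 0, 0, 0, 0], [-0.1, -0.87, 0, 0, 0, 0]],
  ],
)

```text
clock: 34.45
position: [0.4352, -0.2961, 0.2031]
tcp_rot: [-0.062, 0.998, 0.0, -0.0]
ft_force: [0.2, 0.1, 0.4]
grip_width: 0.695
finger_force: 0.0
```

Emit:
move_arm(
  plan=[
    [[0, 0, 0, 0, 0, 0], [0, 0, 0, 0, 0, 0], [0, 0, -0.8, 0, 0, 0], [0, 0, -0.8, 0, 0, 0], [0, 0, -0.8, 0, 0, 0], [0, 0, -0.6, 0, 0, 0], [0, 0, -0.5, 0, 0, 0], [0, 0, -0.24, 0, 0, 0]],
  ],
)

```text
clock: 35.45
position: [0.4356, -0.2951, 0.1093]
tcp_rot: [-0.062, 0.998, 0.0, -0.0]
ft_force: [0.3, -0.5, 0.1]
grip_width: 0.7
finger_force: 0.0
```

Emit:
move_arm(
  plan=[
    [[0, 0, 0, 0, 0, 0], [0, 0, 0, 0, 0, 0], [0, 0, 0, 0, 0, 0], [0, 0, 0, 0, 0, 0], [0, 0, 0.83, 0, 0, 0], [0, 0, 0.83, 0, 0, 0], [0, 0, 0.83, 0, 0, 0], [0, 0, 0.83, 0, 0, 0]],
  ],
  jaw=0,
  squeeze=50,
)

```text
clock: 36.45
position: [0.4354, -0.2953, 0.1934]
tcp_rot: [-0.062, 0.998, 0.0, -0.0]
ft_force: [-0.2, -1.1, -3.2]
grip_width: 0.313
finger_force: 49.8
```

Emit:
move_arm(
  plan=[
    [[0, 0.7, 0, 0, 0, 0], [0, 0.9, 0, 0, 0, 0], [0, 1, 0, 0, 0, 0], [0.2, 1, 0, 0, 0, 0], [0.3, 1, 0, 0, 0, 0], [0.5, 1, 0, 0, 0, 0], [0.7, 1, 0, 0, 0, 0], [0.8, 1, 0, 0, 0, 0]],
  ],
)

```text
clock: 37.45
position: [0.4978, -0.1036, 0.1919]
tcp_rot: [-0.062, 0.998, 0.0, -0.001]
ft_force: [0.6, -0.7, -3.7]
grip_width: 0.308
finger_force: 50.0
```

Emit:
move_arm(
  plan=[
    [[0.8, 1, 0, 0, 0, 0], [0.8, 1, 0, 0, 0, 0], [0.8, 1, 0, 0, 0, 0], [0.8, 1, 0, 0, 0, 0], [0.6, 1, 0, 0, 0, 0], [0.14, 0.7, 0, 0, 0, 0], [0, 0.3, 0, 0, 0, 0], [0, 0, 0, 0, 0, 0]],
  ],
)

```text
clock: 38.45
position: [0.596, 0.0447, 0.1928]
tcp_rot: [-0.062, 0.998, -0.0, -0.0]
ft_force: [-0.7, 0.3, -3.7]
grip_width: 0.308
finger_force: 50.0
```

Emit:
move_arm(
  plan=[
    [[0, 0, -0.8, 0, 0, 0], [0, 0, -0.8, 0, 0, 0], [0, 0, -0.7, 0, 0, 0], [0, 0, -0.5, 0, 0, 0], [0, 0, -0.3, 0, 0, 0], [0, 0, -0.22, 0, 0, 0], [0, 0, 0, 0, 0, 0], [0, 0, 0, 0, 0, 0]],
  ],
)

```text
clock: 39.45
position: [0.5971, 0.0446, 0.1104]
tcp_rot: [-0.062, 0.998, -0.0, 0.001]
ft_force: [-0.5, 0.5, 3.1]
grip_width: 0.313
finger_force: 50.5
```

Emit:
move_arm(
  plan=[
    [[0, 0, 0, 0, 0, 0], [0, 0, 0, 0, 0, 0], [0, 0, 0, 0, 0, 0], [0, 0, 0.7, 0, 0, 0], [0, 0, 0.9, 0, 0, 0], [0, 0, 0.9, 0, 0, 0], [0, 0, 0.9, 0, 0, 0], [-0.25, -1, 0.9, 0, 0, 0]],
  ],
  jaw=70,
)

```text
clock: 40.45
position: [0.5904, 0.0204, 0.2178]
tcp_rot: [-0.063, 0.998, 0.0, -0.0]
ft_force: [0.1, -0.3, -0.6]
grip_width: 0.698
finger_force: 0.0
```

Emit:
move_arm(
  plan=[
    [[-0.25, -1, 0, 0, 0, 0], [-0.25, -1, 0, 0, 0, 0], [-0.25, -1, 0, 0, 0, 0], [-0.25, -1, 0, 0, 0, 0], [-0.25, -1, 0, 0, 0, 0], [-0.25, -1, 0, 0, 0, 0], [-0.25, -1, 0, 0, 0, 0], [-0.25, -1, 0, 0, 0, 0]],
  ],
)

```text
clock: 41.45
position: [0.5401, -0.1812, 0.2173]
tcp_rot: [-0.062, 0.998, 0.0, -0.0]
ft_force: [0.5, 0.3, -0.2]
grip_width: 0.699
finger_force: 0.0
```

Emit:
move_arm(
  plan=[
    [[-0.25, -1, 0, 0, 0, 0], [-0.25, -1, 0, 0, 0, 0], [-0.25, -1, 0, 0, 0, 0], [-0.25, -1, 0, 0, 0, 0], [-0.2, -0.68, 0, 0, 0, 0], [0, 0, 0, 0, 0, 0], [0, 0, 0, 0, 0, 0], [0, 0, -0.8, 0, 0, 0]],
  ],
)

```text
clock: 42.45
position: [0.5114, -0.297, 0.1983]
tcp_rot: [-0.062, 0.998, -0.001, 0.001]
ft_force: [0.2, -0.1, -0.8]
grip_width: 0.699
finger_force: 0.0
```

Emit:
move_arm(
  plan=[
    [[0, 0, -0.9, 0, 0, 0], [0, 0, -0.8, 0, 0, 0], [0, 0, -0.6, 0, 0, 0], [0, 0, -0.4, 0, 0, 0], [0, 0, -0.22, 0, 0, 0], [0, 0, 0, 0, 0, 0]],
  ],
)

```text
clock: 43.2
position: [0.5104, -0.2973, 0.1243]
tcp_rot: [-0.062, 0.998, 0.0, -0.0]
ft_force: [0.6, -0.7, 0.4]
grip_width: 0.702
finger_force: 0.0
```

Emit:
move_arm(
  plan=[
    [[0, 0, 0, 0, 0, 0], [0, 0, 0, 0, 0, 0], [0, 0, 0, 0, 0, 0], [0, 0, 0, 0, 0, 0], [0, 0, 0.83, 0, 0, 0], [0, 0, 0.83, 0, 0, 0], [0, 0, 0.83, 0, 0, 0], [0, 0, 0.83, 0, 0, 0]],
  ],
  jaw=0,
)

```text
clock: 44.2
position: [0.5102, -0.2973, 0.2078]
tcp_rot: [-0.062, 0.998, 0.0, -0.0]
ft_force: [0.6, -0.8, -3.5]
grip_width: 0.307
finger_force: 49.6
```

Emit:
move_arm(
  plan=[
    [[0.1, 0.7, 0, 0, 0, 0], [0.1, 0.9, 0, 0, 0, 0], [0.1, 1, 0, 0, 0, 0], [0.1, 1, 0, 0, 0, 0], [0.1, 1, 0, 0, 0, 0], [0.1, 1, 0, 0, 0, 0], [0.1, 1, 0, 0, 0, 0], [0.1, 1, 0, 0, 0, 0]],
  ],
)

```text
clock: 45.2
position: [0.5296, -0.105, 0.2063]
tcp_rot: [-0.062, 0.998, 0.0, -0.001]
ft_force: [0.8, 0.0, -2.4]
grip_width: 0.311
finger_force: 49.9
```

Emit:
move_arm(
  plan=[
    [[0.06, 1, 0, 0, 0, 0], [0, 1, 0, 0, 0, 0], [0, 0.6, 0, 0, 0, 0], [0, 0.2, 0, 0, 0, 0], [0, 0, 0, 0, 0, 0], [0, 0, 0, 0, 0, 0]],
  ],
)

```text
clock: 45.95
position: [0.5318, -0.038, 0.2072]
tcp_rot: [-0.061, 0.998, -0.0, -0.0]
ft_force: [0.6, 0.8, -3.1]
grip_width: 0.313
finger_force: 49.9
```

Emit:
move_arm(
  plan=[
    [[0, 0, -0.8, 0, 0, 0], [0, 0, -0.8, 0, 0, 0], [0, 0, -0.7, 0, 0, 0], [0, 0, -0.5, 0, 0, 0], [0, 0, -0.3, 0, 0, 0], [0, 0, -0.22, 0, 0, 0], [0, 0, 0, 0, 0, 0], [0, 0, 0, 0, 0, 0]],
  ],
)

```text
clock: 46.95
position: [0.5325, -0.0374, 0.125]
tcp_rot: [-0.062, 0.998, -0.0, 0.001]
ft_force: [0.4, 0.3, 4.1]
grip_width: 0.313
finger_force: 50.6
```

Emit:
move_arm(
  plan=[
    [[0, 0, 0, 0, 0, 0], [0, 0, 0, 0, 0, 0], [0, 0, 0, 0, 0, 0], [0, 0, 0.7, 0, 0, 0], [0, 0, 0.9, 0, 0, 0], [0, 0, 0.9, 0, 0, 0], [0.1, -0.5, 0.9, 0, 0, 0], [0.2, -1, 0.3, 0, 0, 0]],
  ],
  jaw=70,
)

```text
clock: 47.95
position: [0.5399, -0.0748, 0.2183]
tcp_rot: [-0.062, 0.998, -0.0, 0.001]
ft_force: [0.6, -0.8, -0.6]
grip_width: 0.698
finger_force: 0.0
```

Emit:
move_arm(
  plan=[
    [[0.2, -1, 0, 0, 0, 0], [0.2, -1, 0, 0, 0, 0], [0.2, -1, 0, 0, 0, 0], [0.2, -1, 0, 0, 0, 0], [0.2, -1, 0, 0, 0, 0], [0.2, -1, 0, 0, 0, 0], [0.2, -1, 0, 0, 0, 0], [0.2, -1, 0, 0, 0, 0]],
  ],
)

```text
clock: 48.95
position: [0.5794, -0.2757, 0.2167]
tcp_rot: [-0.062, 0.998, 0.0, -0.0]
ft_force: [0.1, -0.2, 0.4]
grip_width: 0.7
finger_force: 0.0
```

Emit:
move_arm(
  plan=[
    [[0.2, -0.87, 0, 0, 0, 0], [0, 0, 0, 0, 0, 0], [0, 0, 0, 0, 0, 0], [0, 0, -0.8, 0, 0, 0], [0, 0, -0.8, 0, 0, 0], [0, 0, -0.8, 0, 0, 0], [0, 0, -0.8, 0, 0, 0], [0, 0, -0.5, 0, 0, 0]],
  ],
)

```text
clock: 49.95
position: [0.5841, -0.2957, 0.1236]
tcp_rot: [-0.062, 0.998, 0.0, -0.0]
ft_force: [0.2, 0.2, -0.1]
grip_width: 0.702
finger_force: 0.0
```

Emit:
move_arm(
  plan=[
    [[0, 0, -0.35, 0, 0, 0], [0, 0, 0, 0, 0, 0], [0, 0, 0, 0, 0, 0]],
  ],
)

```text
clock: 50.32
position: [0.5846, -0.2968, 0.1162]
tcp_rot: [-0.062, 0.998, -0.0, 0.0]
ft_force: [0.3, 0.4, -0.2]
grip_width: 0.701
finger_force: 0.0
```

Emit:
move_arm(
  plan=[
    [[0, 0, 0, 0, 0, 0], [0, 0, 0, 0, 0, 0], [0, 0, 0, 0, 0, 0], [0, 0, 0, 0, 0, 0], [0, 0, 0.83, 0, 0, 0], [0, 0, 0.83, 0, 0, 0], [0, 0, 0.83, 0, 0, 0], [0, 0, 0.83, 0, 0, 0]],
  ],
  jaw=0,
)

```text
clock: 51.32
position: [0.584, -0.2963, 0.1987]
tcp_rot: [-0.062, 0.998, 0.0, -0.0]
ft_force: [-0.2, 0.3, -2.3]
grip_width: 0.309
finger_force: 49.6
```

Emit:
move_arm(
  plan=[
    [[0.15, 0.7, 0, 0, 0, 0], [0.15, 1, 0, 0, 0, 0], [0.15, 1, 0, 0, 0, 0], [0.15, 1, 0, 0, 0, 0], [0.2, 1, 0, 0, 0, 0], [0.2, 1, 0, 0, 0, 0], [0.15, 1, 0, 0, 0, 0], [0.1, 0.7, 0, 0, 0, 0]],
  ],
)

```text
clock: 52.32
position: [0.6152, -0.1096, 0.1974]
tcp_rot: [-0.062, 0.998, 0.0, -0.001]
ft_force: [-0.3, 0.1, -1.2]
grip_width: 0.31
finger_force: 49.7
```

Emit:
move_arm(
  plan=[
    [[0, 0.34, 0, 0, 0, 0], [0, 0, 0, 0, 0, 0], [0, 0, 0, 0, 0, 0], [0, 0, 0, 0, 0, 0]],
  ],
)

```text
clock: 52.82
position: [0.6155, -0.1038, 0.1985]
tcp_rot: [-0.061, 0.998, -0.0, -0.0]
ft_force: [0.7, 0.7, -1.4]
grip_width: 0.312
finger_force: 49.6
```

Emit:
move_arm(
  plan=[
    [[0, 0, -0.8, 0, 0, 0], [0, 0, -0.8, 0, 0, 0], [0, 0, -0.7, 0, 0, 0], [0, 0, -0.5, 0, 0, 0], [0, 0, -0.3, 0, 0, 0], [0, 0, -0.22, 0, 0, 0], [0, 0, 0, 0, 0, 0], [0, 0, 0, 0, 0, 0]],
  ],
)

```text
clock: 53.82
position: [0.6159, -0.1032, 0.116]
tcp_rot: [-0.062, 0.998, -0.0, 0.0]
ft_force: [0.1, -0.7, 2.1]
grip_width: 0.313
finger_force: 49.9
```

Emit:
move_arm(
  plan=[
    [[0, 0, 0, 0, 0, 0], [0, 0, 0, 0, 0, 0], [0, 0, 0, 0, 0, 0], [0, 0, 0.7, 0, 0, 0], [0, 0, 0.9, 0, 0, 0], [0, 0, 0.9, 0, 0, 0], [0, -0.3, 0.9, 0, 0, 0], [-0.3, -0.8, 0.6, 0, 0, 0]],
  ],
  jaw=70,
)

```text
clock: 54.82
position: [0.6083, -0.1308, 0.2165]
tcp_rot: [-0.062, 0.998, -0.0, 0.0]
ft_force: [-0.0, -0.4, -0.4]
grip_width: 0.706
finger_force: 0.0
```

Emit:
move_arm(
  plan=[
    [[-0.4, -1, 0, 0, 0, 0], [-0.4, -1, 0, 0, 0, 0], [-0.5, -1, 0, 0, 0, 0], [-0.5, -1, 0, 0, 0, 0], [-0.5, -1, 0, 0, 0, 0], [-0.5, -1, 0, 0, 0, 0], [-0.4, -0.6, 0, 0, 0, 0], [0, 0, 0, 0, 0, 0]],
  ],
)

```text
clock: 55.82
position: [0.5272, -0.2967, 0.2155]
tcp_rot: [-0.061, 0.998, 0.0, -0.0]
ft_force: [0.4, 0.4, 0.1]
grip_width: 0.703
finger_force: 0.0
```

```bash
python3 - <<'E'
from h import *
a=snap('top','t6');b=snap('scene','s6');o=manip.get_obs();print(o['clock'],o['position'],np.abs(o['qvel']).max())
cv2.imwrite('pics/c6.png',np.hstack([a[190:390,120:440],b[100:300,230:450]])[:,:,::-1])
t=cv2.imread('pics/t6.png');h=cv2.cvtColor(t,cv2.COLOR_BGR2HSV);h[:,:,0]=(h[:,:,0]+20)%180
for n,lo,hi,(x0,y0,x1,y1),z in(('red',(10,160,60),(32,255,255),(370,210,400,240),.146),('blk',(0,0,0),(180,120,60),(280,225,306,247),.138),('wht',(0,0,120),(180,100,255),(330,258,360,290),.154),('cup',(60,100,40),(105,255,255),(130,260,210,340),.095)):
    k=cv2.inRange(h[y0:y1,x0:x1],lo,hi);_,l,s,c=cv2.connectedComponentsWithStats(k)
    if len(s)>1:
        c=c[1+np.argmax(s[1:,4])]+[x0,y0];print(n,c,pix('t6',*c,z))
E
```

```text
55.925 [ 0.52803274 -0.29542355  0.21553141] 0.017479381560316958
red [387.24553571 222.84821429] [ 0.61732943 -0.10550775  0.146     ]
blk [295.42926829 234.5804878 ] [0.59674071 0.04448932 0.138     ]
wht [345.13362069 274.03017241] [ 0.53299788 -0.03766726  0.154     ]
cup [158.27823241 303.89525368] [0.47753429 0.28127019 0.095     ]
```

View pics/c6.png

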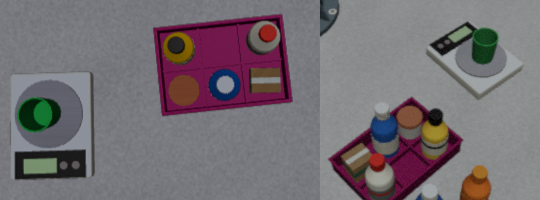

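All three bottles are back in their own compartments, within about 3 mm of where they started: red cap (268,34), black (177,45), white (226,85). The cup stands centred on the pan at (485,45), and the gripper is clear.

```bash
python3 -c "
from workcell import manip
print(manip.sign_off())"
```

```text
the job is handed in; nothing more can be done
None
```

I handed the job in at about 56 s: the cup stands upright in the middle of the scale's pan and all three bottles are back upright in their own compartments, with the caps measuring within about 3 mm of their starting positions; the sign-off returned no verdict.

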